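Pack the glacier-kit box: pulley, lift-out tray, ice screw sleeve, lid

TASK

Pack the orange gear box in this order: lay the aluminium pulley flat on the bottom of the box, seat the grey lift-out tray over it so that its rim rests on the box's rim all round, lay the yellow ice screw sleeve flat in one half of the tray (either half), and last set the orange lid squarely on top, fully down. Let go of each thing before you take the next, and leave the blue sleeve and the green carabiner where they lie.

Things in the scene. Friction and masses are not known exactly. Their poses are not given: they have to be found in the camera images.
- box: Orange open-topped plastic box, the target; it stands firm and does not move. Origin: centre of its underside. Long side along x: outside 206 x 154 mm, 64 mm high, 214 x 162 mm over the rim. Inside 198 x 146 mm with straight walls; the inner floor is 4 mm above the origin.
- tray: Grey lift-out tray, 160 g. Origin: centre of its underside; long side along x, as the box. Walls taper from 190 x 138 mm under the rim to 182 x 130 at the bottom; rim 210 x 158, 24 to 27 mm up. Floor 3 mm thick, 176 x 124 inside. Grip across the middle, dividing it in halves: along y, 90 mm long, 12 mm thick, top 37 mm up. Seated: origin 40 mm above the box's, 4 mm play a side; either way round.
- lid: Orange lid with black handle, 250 g. Origin: centre of its underside (skirt edge); 236 x 184 mm, long side along x. Skirt 12 mm deep, inside 230 x 178 at its edge, 222 x 170 at its root; the shoulder there sits on the tray's rim. Panel top 29 mm up; handle bar along x over the centre, 100 mm long, 14 mm thick, 43 to 57 mm up. On: origin 55 mm above the box's, 4 mm play a side; either way round.
- pulley: Brushed aluminium pulley with two flat cheek plates and a black wheel, 180 g, lying flat. Origin: in its underside, on its long axis, z up. 90 mm long along x (-45 to +45 mm, the eye at +x), 50 mm wide along y between straight parallel sides (x from -20 to +14 mm), 34 mm at the eye; 24 mm thick, with a 3 mm axle head on top.
- sleeve: Yellow plastic ice screw sleeve, a tube lying on its side, 40 g. Origin: its centre, on its axis; x runs along the tube (y and z turn as it rolls). 100 mm long, 22 mm in diameter, with a 10 mm long hexagonal collar, 26 mm across flats, at each end. Lying on a flat, its axis is 13 mm above the surface.
- blue_sleeve: A sleeve just like the yellow one but blue; it stays where it is.
- carabiner: Green locking carabiner lying flat, about 87 x 53 mm, 15 mm high; origin at its centre, on the bench; it stays where it is.
There are look-alikes about, which are no part of the job. Leave any turquoise look-alike of the pulley alone. Of the things that look like the sleeve, take the one that is nearest to the robot's base at the start.

How it is judged:
On the way, in this order (a step that is already met when the one before it is completed fails the run):
1. The pulley lies flat on the floor of the box, released (x of pulley in the frame of box between -0.085 and 0.085 m and y of pulley in the frame of box between -0.06 and 0.06 m and z of pulley in the frame of box between 0 and 0.009 m and angle between the z axis of pulley and the z axis of box, either way round below 0.12 rad and contact force between the fingers and pulley below 0.2 N), for 0.2 s.
2. The tray is seated in the box over the pulley, released (x of pulley in the frame of box between -0.085 and 0.085 m and y of pulley in the frame of box between -0.06 and 0.06 m and z of pulley in the frame of box between 0 and 0.009 m and angle between the z axis of pulley and the z axis of box, either way round below 0.12 rad and x of tray in the frame of box between -0.008 and 0.008 m and y of tray in the frame of box between -0.008 and 0.008 m and z of tray in the frame of box between 0.036 and 0.0425 m and angle between tray's own z axis and vertical below 0.04 rad and angle between the x axis of tray and the x axis of box, either way round below 0.1 rad and contact force between the fingers and tray below 0.2 N), for 0.2 s.
3. The yellow sleeve lies flat in one half of the seated tray, released (x of tray in the frame of box between -0.008 and 0.008 m and y of tray in the frame of box between -0.008 and 0.008 m and z of tray in the frame of box between 0.036 and 0.0425 m and angle between tray's own z axis and vertical below 0.04 rad and angle between the x axis of tray and the x axis of box, either way round below 0.1 rad and (x of sleeve in the frame of tray between 0.012 and 0.09 m or x of sleeve in the frame of tray between -0.09 and -0.012 m) and y of sleeve in the frame of tray between -0.03 and 0.03 m and z of sleeve in the frame of tray between 0.01 and 0.024 m and angle between sleeve's own x axis and vertical between 1.42 and 1.72 rad and contact force between the fingers and sleeve below 0.2 N), for 0.2 s.
4. The lid is fully down on the box, released (x of tray in the frame of box between -0.008 and 0.008 m and y of tray in the frame of box between -0.008 and 0.008 m and z of tray in the frame of box between 0.036 and 0.0425 m and angle between each of tray, lid's own z axis and vertical below 0.04 rad and angle between the x axis of each of tray, lid and the x axis of box, either way round below 0.1 rad and (x of sleeve in the frame of tray between 0.012 and 0.09 m or x of sleeve in the frame of tray between -0.09 and -0.012 m) and y of sleeve in the frame of tray between -0.03 and 0.03 m and z of sleeve in the frame of tray between 0.01 and 0.024 m and angle between sleeve's own x axis and vertical between 1.42 and 1.72 rad and x of lid in the frame of box between -0.01 and 0.01 m and y of lid in the frame of box between -0.01 and 0.01 m and z of lid in the frame of box between 0.05 and 0.0575 m and contact force between the fingers and lid below 0.2 N), for 0.2 s.
At the end, for the whole second after the job is handed in: Pulley flat on the box floor; tray seated (within 8 mm of centre, 2.5 mm of full depth, level); yellow sleeve flat in one half of the tray; lid fully down (within 10 mm of centre, 2.5 mm of full depth, level); all released and at rest; the blue sleeve and carabiner within 30 mm of their start (all of step 1 and all of step 4 and linear speed of each of pulley, tray, sleeve, lid below 0.02 m/s and angular speed of each of pulley, tray, sleeve, lid below 0.2 rad/s and contact force between the fingers and tray below 0.2 N and contact force between the fingers and sleeve below 0.2 N and distance of each of blue_sleeve, carabiner from where it was at the start of the episode below 0.03 m); the robot touches nothing.
It fails at once if The blue sleeve is moved by more than 30 mm (distance of blue_sleeve from where it was at the start of the episode above 0.03 m).
It fails at once if The carabiner is moved by more than 30 mm (distance of carabiner from where it was at the start of the episode above 0.03 m).
It also fails if it takes over 128 s, if anything falls off the work surface, if the arm or the gripper's body presses on something with over 40 N, if the wrist force passes 120 N, or if a joint passes its speed limit or range.

ROBOT

A 7-joint arm with a two-finger parallel gripper is mounted at the origin on the work surface. World frame = base frame: x ahead of the robot, y to its left, z up, the work surface at z = 0. Lengths are in m, angles in rad, forces in N, time in s.
With the tool pointing down it reaches from about 0.4 to 0.9 m from the base axis. Payload 5.5 kg.
Tool frame: the origin (TCP) lies midway between the tips of the shut fingers; the grasp point (between the pads) lies 19 mm behind it (manip.grip_depth is the distance from the TCP to the grasp point, in m); z points along the fingers, x is the direction in which the jaws open and shut, and the axes are right-handed (so a half turn about z gives the same grasp; the last joint's range is limited). The gripper opens to 92 mm and grips with 3 to 60 N. Pads are 19 mm wide; open, the fingers measure 130 mm over their backs; the gripper's body (75 mm by 190 mm) begins 47 mm behind the grasp point.
Start: joints at [-0.859, 0.501, -0.427, 1.55, 0.221, 1.138, -0.21], TCP at [0.282, 0.586, 0.227] pointing down, gripper open.
Joint ranges: [-2.88, 2.88], [-0.31, 2.03], [-1.54, 1.56], [0.2, 2.42], [-1.41, 4.55], [0.19, 2.02], [-2.57, 2.57]. Speed limits (rad/s): [2.57, 2.57, 3.14, 3.14, 3.14, 3.14, 3.14].

INTERFACE

Orientations are given as a unit quaternion [x, y, z, w].
In Python, from bench import manip, effector, viewer gives the robot as it stands. Calls block until the motion is done:
- manip.move_pose(position, orientation): joint-space move of the TCP to a pose.
- manip.servo_line(position, ori=None, vel=0.15): straight line of the TCP; ori=None keeps the orientation; vel is the mean speed in m/s.
- manip.movej(angles): joint-space move.
- effector.open_jaws() and effector.close(f_grip=None): open the fingers fully, or close them until they stop; f_grip is the grip in N (None keeps the last).
- manip.sleep(seconds).
- manip.solve_ik(position, orientation): joint angles nearest the present ones, or None.
- viewer.get_image(name): name is "scene" or "top"; returns the picture (384x512x3 uint8, red, green, blue); there is no depth.
- viewer.get_calibration(name): a dict with "vfov" (degrees; the focal length in pixels is half the picture's height over the tangent of half this angle, whatever the lens; pixels are square), "cx", "cy" (the principal point, pixels), "dist_coeffs" ([k1, k2, p1, p2, k3] as OpenCV has them; the pictures are not rectified), "eye" and "attitude" of the camera in the world. Camera axes: x right, y down, z forward; pixel columns grow to the right and rows downward; lengths in m; the calibration is good to about 2 mm. A picture is of the moment at which its call begins. get_calibration takes no time and is no camera call.
A pose or a line that the arm cannot do raises manip.PlanningError and nothing moves.
- manip.hand_in(): hands the job in, once; it reports no verdict.
Readings, each from a call of its own:
- manip.current_clock(): time.
- manip.current_q(): joint angles.
- manip.current_joint_velocities(): joint speeds.
- manip.current_tau(): joint torques, N m.
- manip.current_tool_pos(): TCP position.
- manip.current_tcp_rot(): TCP orientation.
- manip.current_force(): force on the tool from outside, world axes, zero at the start.
- manip.current_wrist_torque(): the same for the moment, N m.
- manip.current_finger_gap(): finger opening in m.
Only numpy, scipy, OpenCV 4.12 (cv2) and the standard library are available. Lean on these libraries where they do the work, as an engineer would, in place of code of your own. Each camera call takes 0.05 s, during which the arm holds its last target.

## Working session

There is one attempt and no reset: what is moved stays moved. The work goes in short steps, each a Python script; the robot and the scene stay as the last script left them, time stands still between calls to the robot, and variables do not carry over. Pictures are saved under pics/ and viewed, and the job is handed in when it is done.

```bash
ls; mkdir -p pics
python3 - <<'E'
from bench import manip, effector, viewer
import cv2
for n in ("scene","top"):
    im=viewer.get_image(n); cv2.imwrite(f"pics/{n}0.png",cv2.cvtColor(im,cv2.COLOR_RGB2BGR)); print(n,viewer.get_calibration(n))
print(manip.current_clock(), manip.current_tcp_rot(), manip.grip_depth)
E
```

```text
pics
scene {'vfov': 50.28198580913443, 'cx': 254.95946729255465, 'cy': 192.24191313341686, 'dist_coeffs': array([-0.07100566,  0.        ,  0.        ,  0.        ,  0.        ]), 'eye': array([1.25573176, 0.69411199, 1.12136278]), 'attitude': array([ 0.38723416,  0.84788811, -0.32708411, -0.15540735])}
top {'vfov': 42.612739470109446, 'cx': 244.69607816475073, 'cy': 194.37471070711618, 'dist_coeffs': array([-0.02761167,  0.        ,  0.        ,  0.        ,  0.        ]), 'eye': array([0.43428055, 0.04137344, 1.43240255]), 'attitude': array([-0.70330224,  0.71001286, -0.0192124 ,  0.02964088])}
0.1 [ 8.46729255e-01  5.32023309e-01 -7.70037602e-04  4.17624272e-04] 0.0188
```

View pics/scene0.png

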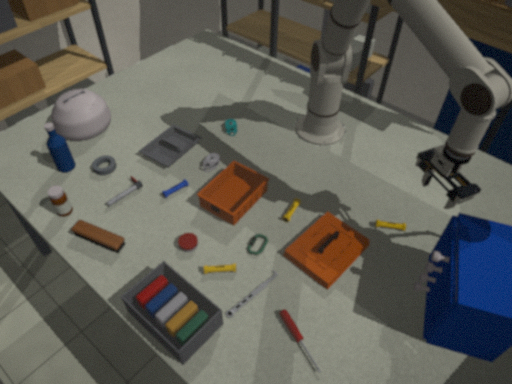

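View pics/top0.png

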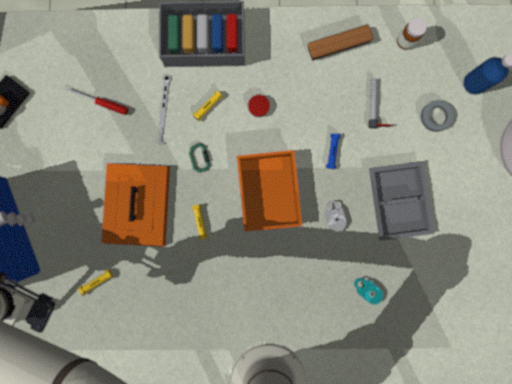

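The top view shows yellow sleeve look-alikes at (207,105), (199,221) and (95,283). For the pulley, grey is at (337,215) and turquoise at (369,290). The box is at (269,190), the lid at (136,204) and the tray at (401,200). The blue sleeve is at (333,151) and the carabiner at (200,157). Next I'll measure them and crop in close.

```bash
cat > h.py <<'E'
from bench import manip, effector, viewer
import cv2, numpy as np
from scipy.spatial.transform import Rotation as R
C={n:viewer.get_calibration(n) for n in("scene","top")}
def K(n):
    c=C[n]; f=192/np.tan(np.radians(c['vfov']/2)); return np.array([[f,0,c['cx']],[0,f,c['cy']],[0,0,1.]])
def cast(n,px,z):
    px=np.asarray(px,float).reshape(-1,1,2); c=C[n]
    u=cv2.undistortPoints(px,K(n),c['dist_coeffs']).reshape(-1,2)
    d=R.from_quat(c['attitude']).apply(np.c_[u,np.ones(len(u))])
    return c['eye']+d*((z-c['eye'][2])/d[:,2])[:,None]
def proj(n,P):
    c=C[n]; Rm=R.from_quat(c['attitude']).inv()
    P=np.asarray(P,float).reshape(-1,3)
    q=Rm.apply(P-c['eye'])
    return cv2.projectPoints(q,np.zeros(3),np.zeros(3),K(n),c['dist_coeffs'])[0].reshape(-1,2)
def snap(n,name=None):
    im=cv2.cvtColor(viewer.get_image(n),cv2.COLOR_RGB2BGR)
    if name: cv2.imwrite(f"pics/{name}.png",im)
    return im
def down(yaw): # tool x axis (jaw direction) at angle yaw in world xy, z down
    x=np.array([np.cos(yaw),np.sin(yaw),0]); z=np.array([0,0,-1.]); y=np.cross(z,x)
    return R.from_matrix(np.c_[x,y,z]).as_quat()
E
python3 - <<'E'
from h import *
im=cv2.imread("pics/top0.png"); s=cv2.imread("pics/scene0.png")
hsv=cv2.cvtColor(im,cv2.COLOR_BGR2HSV); hs=cv2.cvtColor(s,cv2.COLOR_BGR2HSV)
def comps(n,h,lo,hi,z,amin=30):
    m=cv2.inRange(h,lo,hi); k,l,st,c=cv2.connectedComponentsWithStats(m)
    for i in range(1,k):
        if st[i,4]<amin: continue
        pts=np.argwhere(l==i)[:,::-1]
        w=cast(n,pts.astype(float),z)[:,:2]; r=cv2.minAreaRect(w.astype(np.float32)*1000)
        print(n,'px',c[i].round(1),st[i,4],'mean',w.mean(0).round(4),'d',np.hypot(*w.mean(0)).round(3),'rect',np.round(r[0],1),np.round(r[1],1),round(r[2],1))
print('yellow'); comps('top',hsv,(20,100,80),(33,255,255),.013); comps('scene',hs,(20,100,80),(33,255,255),.013)
print('orange z=.064 '); comps('top',hsv,(3,150,60),(16,255,255),.064,500); comps('scene',hs,(3,150,60),(16,255,255),.064,500)
print('at z=0.02'); comps('top',hsv,(3,150,60),(16,255,255),.012,500)
print('blue');comps('top',hsv,(105,120,60),(125,255,255),.013); 
print(proj('top',[[0,0,0],[.5,0,0],[.5,.2,0]]))
def crop(a,b,c,d,nm,src=im,f=6):cv2.imwrite(f"pics/{nm}.png",cv2.resize(src[b:d,a:c],None,fx=f,fy=f,interpolation=cv2.INTER_CUBIC))
crop(80,130,220,300,'c1',f=4); crop(310,130,440,250,'c2',f=5)
crop(130,110,240,210,'c3',s,f=6)
E
```

```text
yellow
top px [188.2  26.1] 77 mean [1.0364 0.2257] d 1.061 rect [1038.3  227.6] [64.2 32.8] 0.0
top px [187.7  43.5] 88 mean [0.9831 0.2269] d 1.009 rect [981.5 227.6] [48.6 32.7] 0.0
top px [207.5 105.3] 280 mean [0.7958 0.1685] d 0.813 rect [796.6 168.6] [ 27.4 102.2] 45.0
top px [199.4 221.6] 281 mean [0.4553 0.1932] d 0.495 rect [455.9 193.1] [101.2  27.2] 11.1
top px [ 95.1 282.1] 297 mean [0.2838 0.4947] d 0.57 rect [285.  495.2] [ 27.2 107. ] 31.1
scene px [43.6 20.4] 48 mean [ 0.2465 -1.896 ] d 1.912 rect [  250.2 -1886. ] [137.2  86.1] 68.1
scene px [26.9 25.9] 95 mean [ 0.3518 -1.9116] d 1.944 rect [  344.4 -1910.6] [225.3 117.5] 66.3
scene px [85.6 65.1] 170 mean [ 0.3786 -1.2144] d 1.272 rect [  372.9 -1221.3] [297.3 111. ] 58.1
scene px [63.2 72.4] 239 mean [ 0.4934 -1.2441] d 1.338 rect [  477.9 -1270. ] [342.6 141.7] 56.9
scene px [379.1  60.5] 35 mean [-0.6828 -0.0817] d 0.688 rect [-680.   -83.5] [109.   36.6] 12.3
scene px [53.7 64.6] 60 mean [ 0.4869 -1.3523] d 1.437 rect [  491.9 -1359.3] [117.3  80.1] 79.0
scene px [ 10.5 109.8] 31 mean [ 0.8323 -1.1461] d 1.416
[... 1054 characters left out ...]
d 0.543 rect [543.2  -8.5] [220.2 167.3] 5.1
top px [135.5 204.3] 4836 mean [0.5072 0.3791] d 0.633 rect [507.9 380.2] [184.5 232.1] 86.5
blue
top px [216.7  32. ] 384 mean [1.0169 0.1406] d 1.027 rect [1015.6  141.3] [ 32.7 113.5] 89.7
top px [485.3  75.8] 927 mean [ 0.8752 -0.6494] d 1.09 rect [ 873.1 -648.5] [ 71.7 134.3] 34.3
top px [332.8 150.4] 241 mean [ 0.6581 -0.1953] d 0.686 rect [ 657.5 -195.7] [ 24.2 100.8] 81.3
top px [  6.3 197.8] 415 mean [0.5296 0.7603] d 0.927 rect [532.3 767.3] [119.4  48.1] 20.9
top px [ 16.2 253.1] 1655 mean [0.3684 0.7275] d 0.815 rect [372.8 736.8] [168.1 108.5] 21.3
[[268.13622027 380.78877386]
 [266.12071524 205.65311803]
 [197.52154226 206.31338075]]
```

View pics/c1.png

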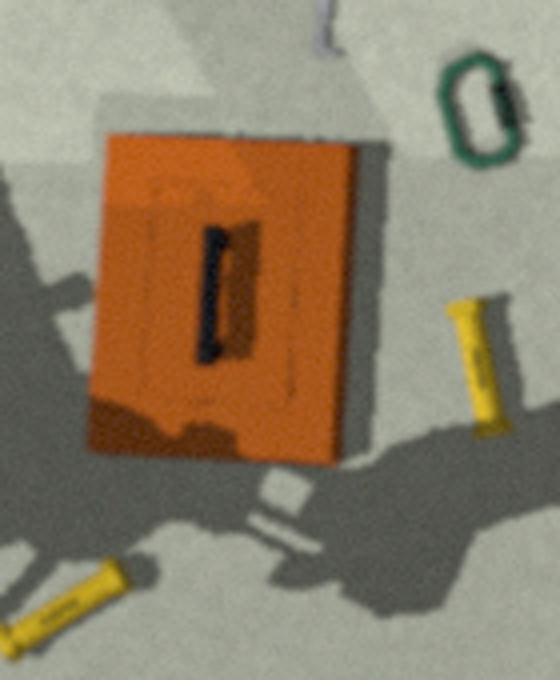

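View pics/c2.png

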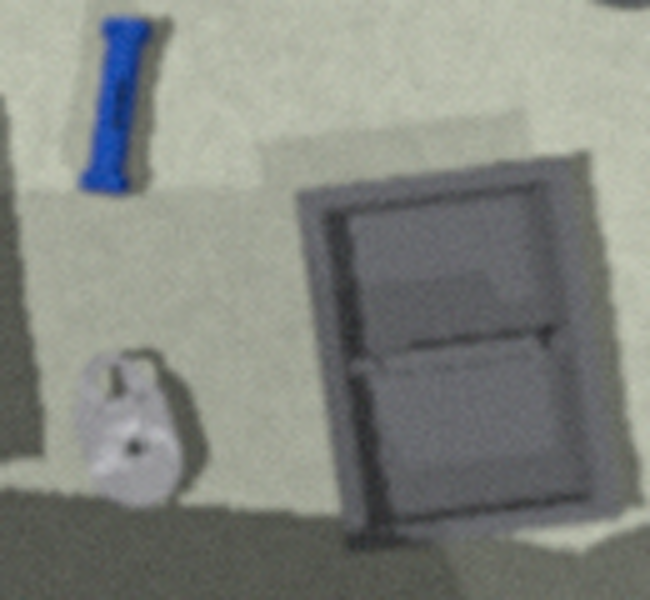

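View pics/c3.png

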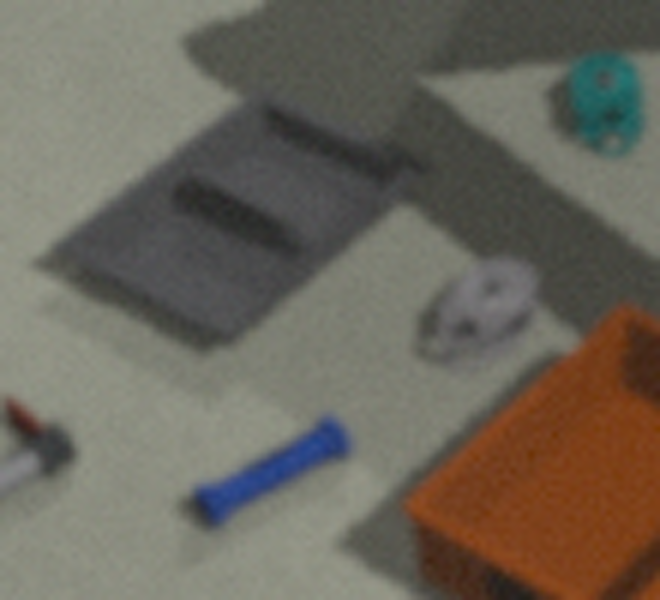

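The crops confirm the picks. The yellow sleeve at (199,221) is 0.495 m from the base, nearer than the other two at 0.57 m and 0.81 m. The grey pulley at (337,215) has its eye pointing up-left, and the turquoise one is left alone. Next I'll get the exact poses of the pulley, tray and lid handle.

```bash
python3 - <<'E'
from h import *
im=cv2.imread("pics/top0.png"); s=cv2.imread("pics/scene0.png")
I={'top':im,'scene':s}
L={n:cv2.cvtColor(cv2.GaussianBlur(I[n],(3,3),0),cv2.COLOR_BGR2Lab).astype(int) for n in I}
for p in [('top',337,222),('top',325,240),('top',310,215),('top',345,245),('top',402,180),('top',380,160),('top',374,200),('top',405,225),('top',432,180),('scene',208,162),('scene',222,175),('scene',190,130),('scene',170,148)]:
    print(p,L[p[0]][p[2],p[1]])
def rep(n,m,z,box,nm):
    x0,y0,x1,y1=box; mm=np.zeros(m.shape,np.uint8); mm[y0:y1,x0:x1]=m[y0:y1,x0:x1]*255
    mm=cv2.morphologyEx(mm,cv2.MORPH_OPEN,np.ones((2,2),np.uint8))
    k,l,st,c=cv2.connectedComponentsWithStats(mm); i=1+np.argmax(st[1:,4]); o=(l==i).astype(np.uint8)
    ct=max(cv2.findContours(o,cv2.RETR_EXTERNAL,cv2.CHAIN_APPROX_NONE)[0],key=cv2.contourArea)
    w=cast(n,ct.reshape(-1,2),z)[:,:2]; r=cv2.minAreaRect((w*1000).astype(np.float32))
    wp=cast(n,np.argwhere(o)[:,::-1],z)[:,:2]; e,v=np.linalg.eigh(np.cov(wp.T))
    print(nm,n,'area',st[i,4],'mean',(wp.mean(0)*1000).round(1),'rect',np.round(r[0],1),np.round(r[1],1),round(r[2],1),'pca',np.degrees(np.arctan2(v[1,1],v[0,1])).round(1))
    ov=I[n].copy(); cv2.drawContours(ov,[ct],-1,(0,0,255),1); return ov[y0:y1,x0:x1]
for n,bx in (('top',(318,190,360,245)),('scene',(192,145,228,178))):
    a=rep(n,(L[n][...,2]<129)&(L[n][...,0]>90),.024,bx,'pulley'); cv2.imwrite(f'pics/p_{n}.png',cv2.resize(a,None,fx=8,fy=8))
a=rep('top',(L['top'][...,2]<130)&(L['top'][...,0]<120),.027,(360,150,445,245),'tray'); cv2.imwrite('pics/t_top.png',cv2.resize(a,None,fx=6,fy=6))
for n,bx in (('top',(118,175,150,230)),('scene',(305,220,350,265))):
    h=cv2.cvtColor(I[n],cv2.COLOR_BGR2HSV)
    a=rep(n,h[...,2]<45,.057,bx,'handle'); cv2.imwrite(f'pics/l_{n}.png',cv2.resize(a,None,fx=8,fy=8))
E
python3 - <<'E'
import cv2,numpy as np
ims=[cv2.imread(f'pics/{f}.png') for f in('p_top','p_scene','t_top','l_top','l_scene')]
ims=[cv2.resize(i,None,fx=360/i.shape[0],fy=360/i.shape[0]) for i in ims]
a=np.hstack(ims); print(a.shape); cv2.imwrite('pics/ov.png',cv2.resize(a,(800,int(a.shape[0]*800/a.shape[1]))))
E
```

```text
('top', 337, 222) [156 128 126]
('top', 325, 240) [ 95 125 133]
('top', 310, 215) [ 93 126 132]
('top', 345, 245) [ 93 126 132]
('top', 402, 180) [112 129 125]
('top', 380, 160) [170 124 135]
('top', 374, 200) [117 127 129]
('top', 405, 225) [102 128 126]
('top', 432, 180) [186 124 136]
('scene', 208, 162) [111 129 128]
('scene', 222, 175) [ 83 150 160]
('scene', 190, 130) [ 92 127 131]
('scene', 170, 148) [ 54 127 129]
pulley top area 418 mean [ 460.7 -199.3] rect [ 465.2 -198.1] [85.6 51.1] 14.7 pca -166.1
pulley scene area 148 mean [ 471.2 -184.8] rect [ 470.8 -186.6] [77.4 51.5] 21.4 pca -152.8
tray top area 3933 mean [ 506.4 -388.5] rect [ 506.  -387.8] [208.8 159.5] 6.8 pca -175.2
handle top area 103 mean [505.2 373.9] rect [504.3 372.9] [12.2 87.6] 86.1 pca 176.7
handle scene area 61 mean [519.6 386.2] rect [519.9 386.5] [11.7 96.4] 87.3 pca 177.0
(360, 1559, 3)
```

View pics/ov.png

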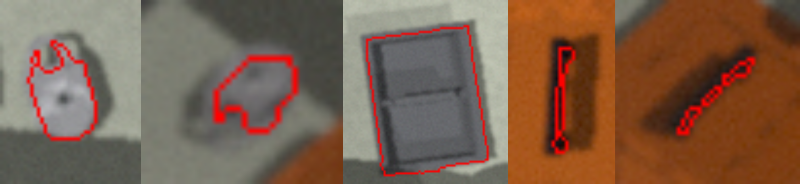

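Run:
```python
from h import *
I={'top':cv2.imread("pics/top0.png"),'scene':cv2.imread("pics/scene0.png")}
out=[]
for n,bx in (('top',(118,175,150,230)),('scene',(310,225,345,262))):
    x0,y0,x1,y1=bx
    a=cv2.cvtColor(I[n],cv2.COLOR_BGR2Lab)[y0:y1,x0:x1].astype(int)
    m=((a[...,1]<141)&(a[...,0]<70)).astype(np.uint8)
    k,l,st,c=cv2.connectedComponentsWithStats(m); i=1+np.argmax(st[1:,4]); p=np.argwhere(l==i)[:,::-1]+[x0,y0]
    for z in(.05,.057):
        w=cast(n,p,z)[:,:2]*1000; r=cv2.minAreaRect(w.astype(np.float32)); print(n,z,len(p),w.mean(0).round(1),np.round(r,1) if 0 else r)
    o=I[n][y0:y1,x0:x1].copy(); o[l==i]=(255,255,0); out.append(cv2.resize(np.hstack([I[n][y0:y1,x0:x1],o]),(384,300)))
cv2.imwrite('pics/hd.png',np.hstack(out))
# lid corners from orange mask
h=cv2.cvtColor(I['top'],cv2.COLOR_BGR2HSV); m=cv2.inRange(h,(3,150,40),(16,255,255)); m[:,:90]=0;m[:,185:]=0
ct=max(cv2.findContours(m,0,1)[0],key=cv2.contourArea)
for z in(.0,.012,.029):
    print(z,cv2.minAreaRect((cast('top',ct.reshape(-1,2),z)[:,:2]*1000).astype(np.float32)))
# IK checks
for nm,p,y in (('pul',[.464,-.1985,.004],14.7+90),('box',[.539,-.007,.008],5.1),('boxy',[.539,-.007,.008],95.1),('tray',[.506,-.388,.012],6.8),('slv',[.456,.193,.006],101.3),('lid',[.505,.37,.035],86.5),('lidbox',[.539,-.007,.09],95.1)):
    for k in(0,180):
        for dz in (0,.12):
            try: q=manip.solve_ik(np.array(p)+[0,0,dz],down(np.radians(y+k)))
            except Exception as e: q=e
            print(nm,k,dz,None if q is None else np.round(q,2))
```

```text
top 0.05 140 [508.8 378.8] ((507.431884765625, 376.30181884765625), (18.26139259338379, 93.46739959716797), 88.28834533691406)
top 0.057 140 [508.4 377.1] ((507.0614013671875, 374.6058654785156), (18.168907165527344, 92.99410247802734), 88.28836059570312)
scene 0.05 160 [517.3 376.6] ((517.1337890625, 375.2965393066406), (27.946935653686523, 111.05630493164062), 85.5855712890625)
scene 0.057 160 [522.2 378.7] ((521.95947265625, 377.37957763671875), (27.764354705810547, 110.33068084716797), 85.58556365966797)
0.0 ((508.494873046875, 383.0262451171875), (186.07180786132812, 234.01564025878906), 86.46971130371094)
0.012 ((507.8731994628906, 380.1639099121094), (184.51296997070312, 232.05506896972656), 86.46963500976562)
0.029 ((506.9923400878906, 376.109130859375), (182.30459594726562, 229.2777099609375), 86.46967315673828)
pul 0 0 [ 0.48  0.56 -0.15  2.05  0.16  0.53  2.03]
pul 0 0.12 [ 0.29  0.35  0.07  2.01 -0.03  0.78  2.21]
pul 180 0 [-0.08  0.63  0.53  2.07 -0.56  0.59 -0.47]
pul 180 0.12 [-0.05  0.38  0.48  2.03 -0.24  0.79 -0.74]
box 0 0 [-0.03  0.59 -0.01  1.97  0.01  0.58  0.0
[... 578 characters left out ...]
.86  1.13  1.7  -0.84  1.15 -1.76]
slv 0 0 [-0.14  0.58 -0.39  2.07  0.4   0.56  0.97]
slv 0 0.12 [-0.09  0.36 -0.43  2.02  0.2   0.8   1.13]
slv 180 0 [-0.55  0.55  0.11  2.08 -0.12  0.52 -1.72]
slv 180 0.12 [-0.58  0.33  0.15  2.04 -0.07  0.78 -1.77]
lid 0 0 [-0.4   0.69 -0.37  1.74  0.34  0.78  0.57]
lid 0 0.12 [-0.36  0.54 -0.43  1.68  0.26  0.98  0.63]
lid 180 0 [-0.82  0.67  0.2   1.75 -0.18  0.74 -2.16]
lid 180 0.12 [-0.82  0.5   0.2   1.7  -0.12  0.95 -2.21]
lidbox 0 0 [ 0.17  0.47 -0.26  1.94  0.17  0.75  1.48]
lidbox 0 0.12 [ 0.13  0.3  -0.2   1.85  0.07  1.    1.56]
lidbox 180 0 [-0.22  0.46  0.23  1.96 -0.15  0.74 -1.39]
lidbox 180 0.12 [-0.22  0.29  0.22  1.87 -0.08  0.99 -1.45]
```

View pics/hd.png

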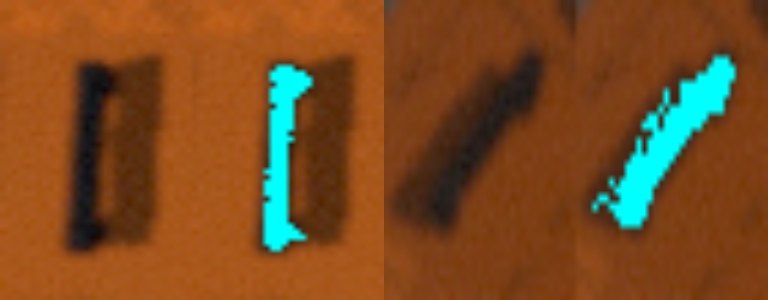

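```bash
cat >> h.py <<'E'
def st(t=''): print(t,'t',round(manip.current_clock(),1),'tcp',np.round(manip.current_tool_pos(),4),'gap',round(float(manip.current_finger_gap()),4),'F',np.round(manip.current_force(),1))
E
python3 - <<'E'
from h import *
g=np.array([.464,-.1985]); o=down(np.radians(14.7-90))
manip.move_pose([*g,.13],o)
manip.servo_line([*g,.005],vel=.12); st('at')
effector.close(30); st('closed')
manip.servo_line([*g,.15],vel=.15); st('lift')
snap('scene','s1'); 
c=np.array([.539,-.0068])
manip.move_pose([*c,.15],down(np.radians(5.1))); st('over'); snap('top','t1')
E
```

```text
at t 4.1 tcp [ 0.4646 -0.1988  0.0056] gap 0.0917 F [-0.5  0.2  0.9]
closed t 4.9 tcp [ 0.4639 -0.1984  0.005 ] gap 0.0494 F [-0.2  0.8  0.7]
lift t 6.0 tcp [ 0.4633 -0.1981  0.1492] gap 0.049 F [-0.3 -1.3 -1.5]
over t 6.9 tcp [ 0.5383 -0.0084  0.1493] gap 0.049 F [ 0.4  0.8 -1.5]
```

View pics/s1.png

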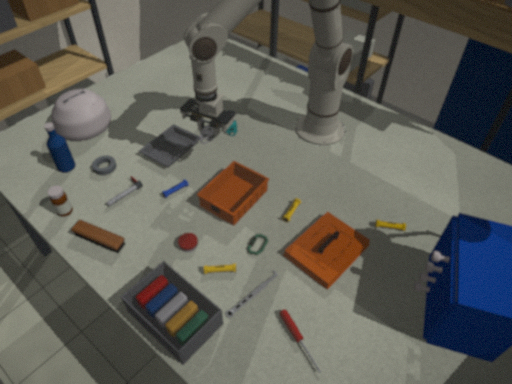

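View pics/t1.png

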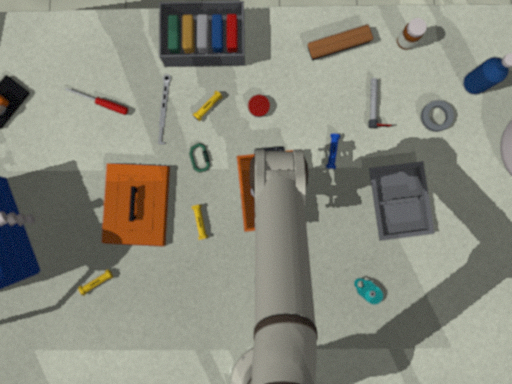

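The scene view s1 shows the pulley held in the gripper, with its spot at (210,162) now empty and the tray undisturbed at (170,147). In t1 the hand is over the box. Lowering now.

Run:
```python
from h import *
c=np.array([.539,-.0068])
manip.servo_line([*c,.05],vel=.15); manip.servo_line([*c,.0095],vel=.06); st('down')
effector.open_jaws(); st('open'); manip.sleep(.2)
manip.servo_line([*c,.16],vel=.15)
g=np.array([.506,-.3878]); manip.move_pose([*g,.15],down(np.radians(6.8)));st(); snap('top','t2'); snap('scene','s2')
a=cv2.imread('pics/t2.png'); cv2.imwrite('pics/t2c.png',cv2.resize(a[130:260,220:460],None,fx=3,fy=3))
```

```text
down t 8.6 tcp [ 0.5388 -0.0068  0.0091] gap 0.0492 F [ 0.2 -0.4 -0.9]
open t 9.5 tcp [ 0.539  -0.0068  0.0095] gap 0.0917 F [ 0.6 -1.1 -0.8]
 t 12.2 tcp [ 0.5072 -0.3856  0.1497] gap 0.0916 F [-0.3  0.1 -0.5]
```

View pics/t2c.png

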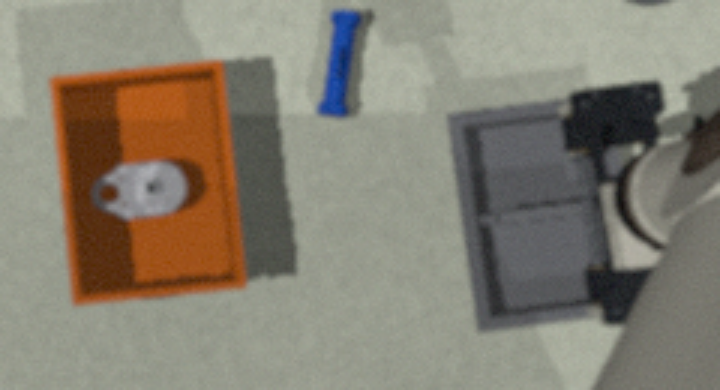

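View pics/s2.png

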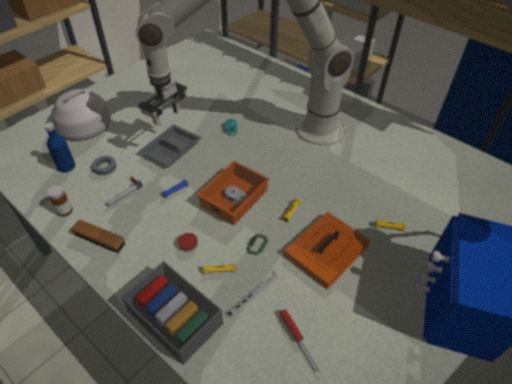

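The pulley lies flat near the box centre, at about crop pixel (140,188). Next is the tray.

Run:
```python
from h import *
g=np.array([.506,-.3878])
manip.servo_line([*g,.05],vel=.15); manip.servo_line([*g,.013],vel=.08); st('at')
effector.close(45); st('closed')
manip.servo_line([*g,.16],vel=.15); st('lift')
c=np.array([.539,-.0068])
manip.move_pose([*c,.16],down(np.radians(5.1))); manip.sleep(.2); st('over'); snap('scene','s3'); snap('top','t3')
for n,b in (('scene',(150,80,310,240)),('top',(200,120,360,260))):
    a=cv2.imread(f'pics/{n[0]}3.png'); cv2.imwrite(f'pics/{n[0]}3c.png',cv2.resize(a[b[1]:b[3],b[0]:b[2]],None,fx=3.7,fy=3.7))
```

```text
at t 13.8 tcp [ 0.5056 -0.3877  0.0124] gap 0.0918 F [ 0.7 -0.   0.4]
closed t 15.0 tcp [ 0.5062 -0.3878  0.0131] gap 0.0114 F [ 0.8 -0.4 -0.1]
lift t 16.1 tcp [ 0.5053 -0.3872  0.1589] gap 0.0113 F [ 0.3 -0.1 -2. ]
over t 17.7 tcp [ 0.5392 -0.0083  0.16  ] gap 0.0115 F [-0.6 -0.  -1. ]
```

View pics/s3c.png

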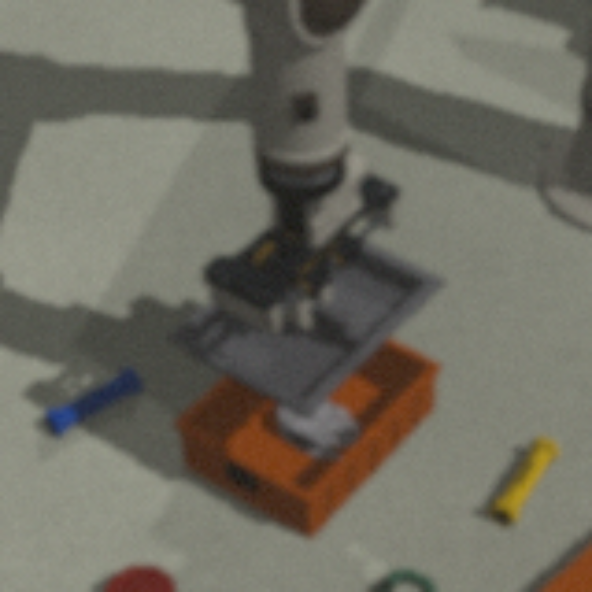

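View pics/t3c.png

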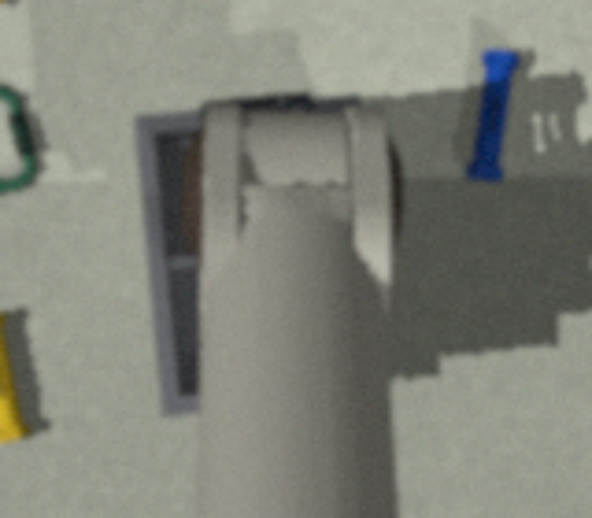

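Run:
```python
from h import *
w=cast('top',[[236.7,152],[244.8,231.5]],.174)[:,:2]*1000
d=w[0]-w[1]; print(w,np.linalg.norm(d),np.degrees(np.arctan2(d[1],d[0])))
u=d/np.linalg.norm(d); print('centre',w.mean(0)+79*np.array([u[1],-u[0]]))
```

```text
[[631.22585509  79.19447097]
 [426.58952836  60.14019002]] 205.52151186859467 5.319637551762162
centre [536.2319284   -8.99241497]
```

The tray is level, its measured yaw is 5.3° against the box's 5.1°, and it is centred within about 3 mm. Lowering it, with force checks on the way.

Run:
```python
from h import *
c=np.array([.539,-.0068])
manip.servo_line([*c,.085],vel=.12); st()
for z in (.075,.067,.06,.0565,.0535):
    manip.servo_line([*c,z],vel=.05); st(z)
    if manip.current_force()[2]>12: print('contact');break
snap('scene','s4'); a=cv2.imread('pics/s4.png'); cv2.imwrite('pics/s4c.png',cv2.resize(a[130:240,170:300],None,fx=4.5,fy=4.5))
```

```text
t 18.6 tcp [ 0.5395 -0.0069  0.0854] gap 0.0116 F [ 0.8  0.5 -1.7]
0.075 t 19.0 tcp [ 0.5388 -0.0068  0.0749] gap 0.0118 F [-0.4  0.5 -1.3]
0.067 t 19.3 tcp [ 0.5386 -0.0068  0.0665] gap 0.0116 F [-0.2  0.5 -2.4]
0.06 t 19.6 tcp [ 0.5386 -0.0068  0.0595] gap 0.0116 F [-0.4 -0.2 -2.1]
0.0565 t 19.8 tcp [ 0.5388 -0.0068  0.0563] gap 0.0121 F [ 0.1  0.3 -1.8]
0.0535 t 20.1 tcp [ 0.5389 -0.0068  0.0533] gap 0.0116 F [ 0.5 -0.5 -1.4]
```

View pics/s4c.png

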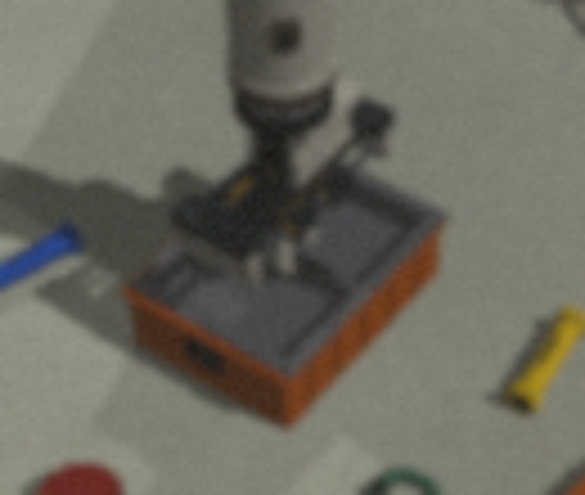

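Run:
```python
from h import *
c=np.array([.539,-.0068])
effector.open_jaws(); st('open'); manip.sleep(.2)
manip.servo_line([*c,.17],vel=.15)
g=np.array([.4555,.1928]); manip.move_pose([*g,.14],down(np.radians(11.5-90))); manip.sleep(.2); st()
snap('scene','s5'); snap('top','t5')
a=cv2.imread('pics/s5.png')[130:230,180:280]; b=cv2.imread('pics/t5.png')[140:240,220:320]
cv2.imwrite('pics/st5.png',cv2.resize(np.hstack([a,b]),None,fx=4,fy=4,interpolation=cv2.INTER_CUBIC))
L=cv2.cvtColor(cv2.imread('pics/t5.png'),cv2.COLOR_BGR2Lab).astype(int)
m=((L[...,1]<136)&(L[...,2]<131)&(L[...,0]<150)).astype(np.uint8); k,l,s_,_=cv2.connectedComponentsWithStats(m); 
i=l[170,270]; ct=max(cv2.findContours((l==i).astype(np.uint8),0,1)[0],key=cv2.contourArea)
print(i,s_[i],cv2.minAreaRect((cast('top',ct.reshape(-1,2),.067)[:,:2]*1000).astype(np.float32)))
```

```text
open t 21.4 tcp [ 0.539  -0.0068  0.0535] gap 0.0919 F [-0.1  0.8 -0.7]
 t 24.3 tcp [0.4558 0.1924 0.14  ] gap 0.0921 F [-1.2 -0.3 -1. ]
78 [ 237  153   63   79 4160] ((534.42138671875, -1.7344589233398438), (207.92709350585938, 161.2808380126953), 5.126939296722412)
```

View pics/st5.png

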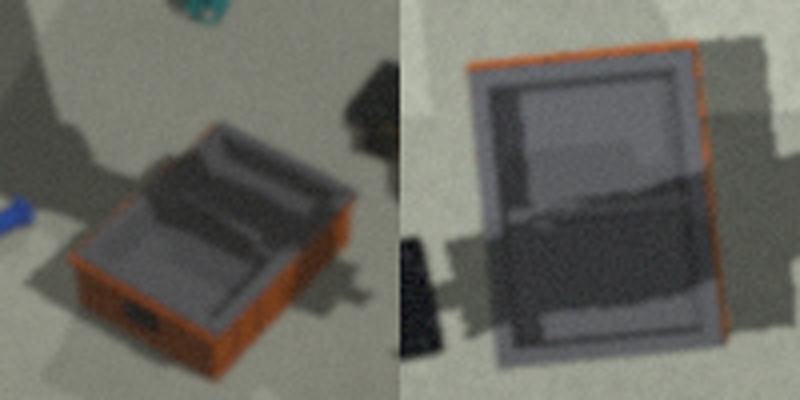

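View pics/t5.png

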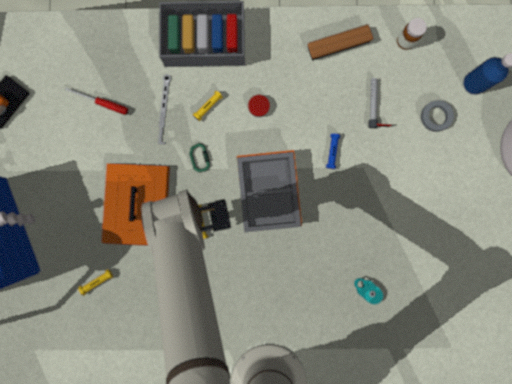

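Run:
```python
from h import *
def near(n,f,b,nm): 
    a=cv2.imread(f)[b[1]:b[3],b[0]:b[2]]; cv2.imwrite(nm,cv2.resize(a,None,fx=8,fy=8,interpolation=cv2.INTER_CUBIC))
near('s','pics/s5.png',(192,155,275,225),'pics/s5z.png'); near('t','pics/t5.png',(228,143,312,240),'pics/t5z0.png')
a=cv2.imread('pics/t5z0.png'); cv2.imwrite('pics/t5z.png',cv2.resize(a,None,fx=.75,fy=.75))
L=cv2.cvtColor(cv2.imread('pics/t5.png'),cv2.COLOR_BGR2HSV)
# rows/cols through centre: print hue-sat profile across edges
for nm,p0,p1 in(('+x edge',(262,158),(261,146)),('-x edge',(278,224),(279,238)),('+y',(246,178),(234,179)),('-y',(292,210),(308,209))):
    n=13; xs=np.linspace(p0[0],p1[0],n).round().astype(int); ys=np.linspace(p0[1],p1[1],n).round().astype(int)
    print(nm,[(int(x),int(y),int(L[y,x,0]),int(L[y,x,1]),int(L[y,x,2])) for x,y in zip(xs,ys)])
```

```text
+x edge [(262, 158, 110, 7, 104), (262, 157, 109, 19, 108), (262, 156, 115, 14, 108), (262, 155, 4, 56, 122), (262, 154, 11, 153, 147), (262, 153, 11, 122, 161), (262, 152, 14, 48, 159), (261, 151, 38, 19, 160), (261, 150, 35, 19, 161), (261, 149, 39, 22, 162), (261, 148, 40, 27, 168), (261, 147, 37, 26, 168), (261, 146, 39, 21, 160)]
-x edge [(278, 224, 126, 16, 82), (278, 225, 120, 8, 91), (278, 226, 120, 10, 98), (278, 228, 15, 5, 110), (278, 229, 48, 22, 140), (278, 230, 41, 19, 149), (278, 231, 39, 21, 161), (279, 232, 43, 25, 162), (279, 233, 30, 19, 158), (279, 234, 39, 21, 156), (279, 236, 39, 17, 150), (279, 237, 41, 27, 153), (279, 238, 40, 20, 154)]
+y [(246, 178, 75, 16, 63), (245, 178, 128, 32, 63), (244, 178, 150, 4, 64), (243, 178, 114, 15, 83), (242, 178, 111, 16, 111), (241, 178, 115, 14, 110), (240, 178, 110, 7, 107), (239, 179, 26, 15, 123), (238, 179, 30, 27, 143), (237, 179, 30, 22, 163), (236, 179, 34, 24, 160), (235, 179, 38, 19, 160), (234, 179, 32, 22, 160)]
-y [(292, 210, 105, 11, 46), (293, 210, 132, 28, 45), (295, 210, 113, 15, 66), (296, 210, 80, 10, 78), (297, 210, 120, 9, 85), (299, 210, 8, 87, 94), (300, 210, 11, 105, 95), (301, 209, 16, 56, 86), (303, 209, 39, 30, 84), (304, 209, 30, 22, 81), (305, 209, 43, 26, 87), (307, 209, 38, 32, 88), (308, 209, 42, 29, 89)]
```

View pics/s5z.png

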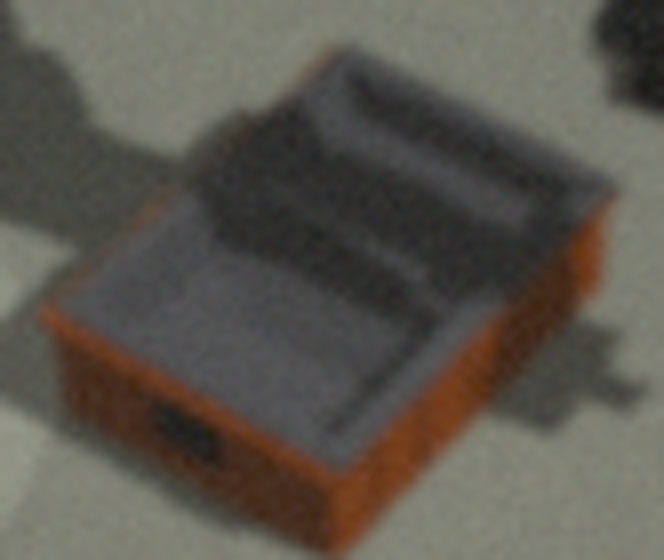

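View pics/t5z.png

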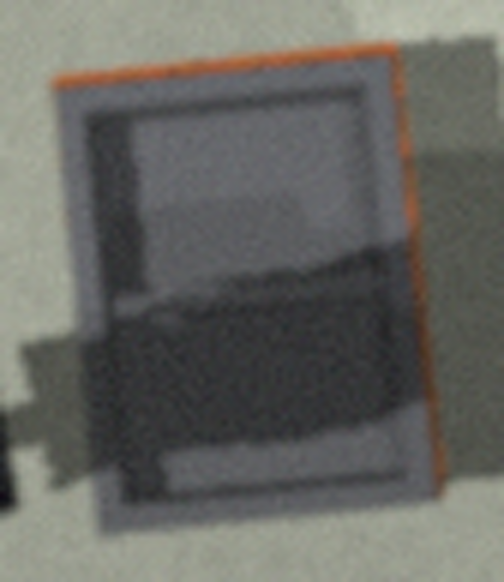

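The top view shows the rim resting all round, with an orange edge of about 2 px exposed at +x (262,153) and -y (300,210). The tray therefore sits about 3–4 mm off centre, within its play. The scene view shows the rim flush. Next is the sleeve.

Run:
```python
from h import *
g=np.array([.4565,.1922])
manip.servo_line([*g,.05],vel=.15); manip.servo_line([*g,.0065],vel=.08); st('at')
effector.close(15); st('closed')
manip.servo_line([*g,.16],vel=.15); st('lift')
t=np.array([.539,-.0068])+.046*np.array([np.cos(.089),np.sin(.089)])
manip.move_pose([*t,.16],down(np.radians(5.1))); manip.sleep(.2); st('over'); print(t); snap('scene','s6'); snap('top','t6')
a=cv2.imread('pics/s6.png')[80:230,170:300]; b=cv2.imread('pics/t6.png')[120:270,210:340]
cv2.imwrite('pics/st6.png',cv2.resize(np.hstack([a,b]),None,fx=3,fy=3,interpolation=cv2.INTER_CUBIC))
```

```text
at t 25.9 tcp [0.4566 0.1921 0.0064] gap 0.0919 F [0.3 0.3 0.1]
closed t 27.0 tcp [0.4564 0.1922 0.0065] gap 0.0215 F [0.3 0.5 0.2]
lift t 28.1 tcp [0.4558 0.1919 0.1592] gap 0.0213 F [-0.1  0.7 -1.1]
over t 29.9 tcp [ 0.5847 -0.002   0.16  ] gap 0.0211 F [ 0.3  0.1 -0.2]
[ 0.58481794 -0.0027114 ]
```

View pics/st6.png

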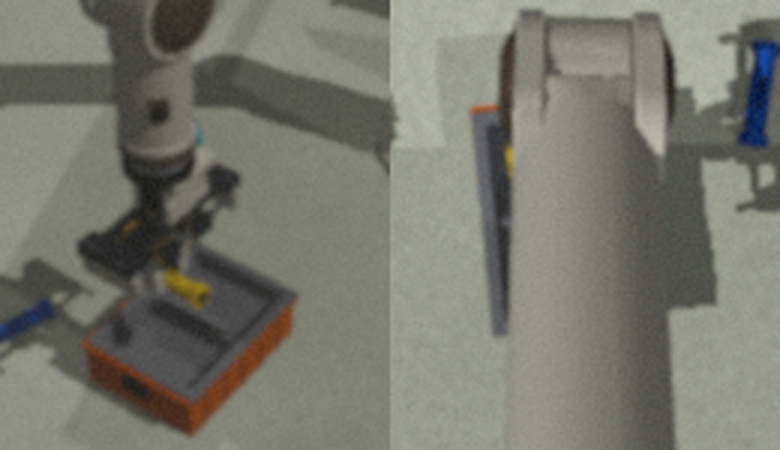

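The sleeve is held along the tray's y, over the +x half. When fully open the fingers are wider than half a tray, so I'll release with the tips just above the grip top, a drop of about 30 mm.

Run:
```python
from h import *
t=np.array([.5848,-.0045])
manip.servo_line([*t,.10],vel=.12); manip.servo_line([*t,.0795],vel=.05); manip.sleep(.3); st('rel')
effector.open_jaws(); manip.sleep(.3); st('open')
manip.servo_line([*t,.17],vel=.15)
manip.move_pose([.45,.30,.2],down(np.radians(86.5))); st()
snap('scene','s7'); snap('top','t7')
a=cv2.imread('pics/s7.png')[140:230,185:285]; b=cv2.imread('pics/t7.png')[145:235,220:320]
cv2.imwrite('pics/st7.png',cv2.resize(np.hstack([a,b]),None,fx=4,fy=4,interpolation=cv2.INTER_CUBIC))
h=cv2.cvtColor(cv2.imread('pics/t7.png'),cv2.COLOR_BGR2HSV); m=cv2.inRange(h,(18,90,50),(34,255,255)); m[:145]=0;m[235:]=0;m[:,:225]=0;m[:,315:]=0
p=np.argwhere(m)[:,::-1]; print(len(p)); w=cast('top',p,.056)[:,:2]*1000; print(w.mean(0),cv2.minAreaRect(w.astype(np.float32)))
```

```text
rel t 31.6 tcp [ 0.585  -0.0045  0.0797] gap 0.0215 F [ 0.2  1.1 -0. ]
open t 33.0 tcp [ 0.5848 -0.0045  0.0795] gap 0.0917 F [ 0.7 -0.1  0.4]
 t 35.1 tcp [0.4509 0.2984 0.1995] gap 0.0914 F [-0.4  0.3  0.3]
344
[581.67674387  -3.54804873] ((581.0516967773438, -3.7772483825683594), (31.1788330078125, 105.59925079345703), 4.779300212860107)
```

View pics/st7.png

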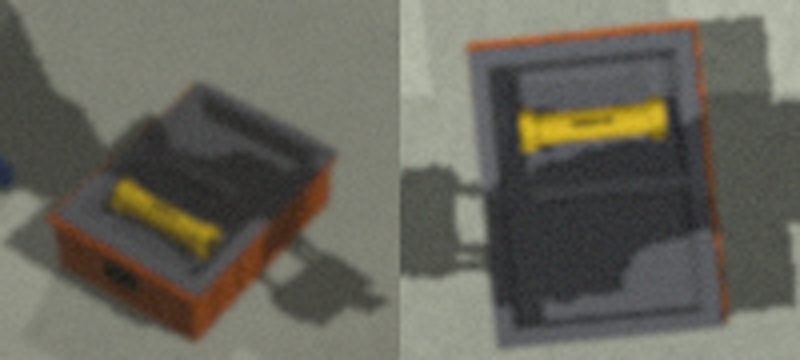

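View pics/t7.png

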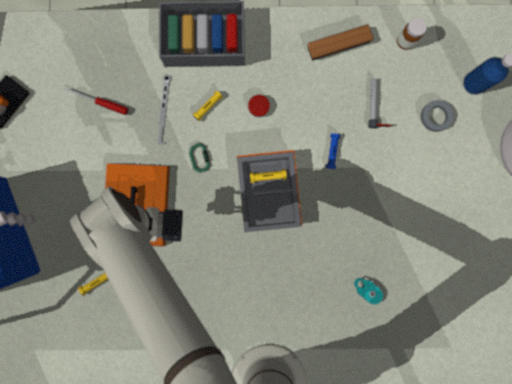

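The sleeve lies flat in the +x half, centred at top pixel (269,176). The camera reads x about 3.5 mm below the tool, the same bias seen with the tray. I'll apply that bias to both the lid pick and the lid placing.

Run:
```python
from h import *
g=np.array([.511,.380]); o=down(np.radians(86.5))
manip.move_pose([*g,.15],o); manip.servo_line([*g,.065],vel=.15); manip.servo_line([*g,.036],vel=.06); st('at')
effector.close(45); st('closed')
manip.servo_line([*g,.19],vel=.12); manip.sleep(.2); st('lift'); snap('scene','s8a')
c=np.array([.5425,-.008])
manip.move_pose([*c,.19],down(np.radians(95.1))); manip.sleep(.3); st('over'); snap('scene','s8'); snap('top','t8')
a=cv2.imread('pics/s8.png')[70:240,150:310]; b=cv2.imread('pics/t8.png')[110:280,200:360]
cv2.imwrite('pics/st8.png',cv2.resize(np.hstack([a,b]),None,fx=2.5,fy=2.5,interpolation=cv2.INTER_CUBIC))
h=cv2.cvtColor(cv2.imread('pics/t8.png'),cv2.COLOR_BGR2HSV); m=cv2.inRange(h,(3,130,40),(16,255,255)); m[:,:190]=0;m[:100]=0;m[:,360:]=0
p=np.concatenate(cv2.findContours(m,0,1)[0]).reshape(-1,2)
hull=cv2.convexHull(p.astype(np.int32)); print(len(p), cv2.approxPolyDP(hull,4,True).reshape(-1,2).tolist())
for z in (.154,.166,.183): print(z,cv2.minAreaRect((cast('top',hull.reshape(-1,2),z)[:,:2]*1000).astype(np.float32)))
```

```text
at t 37.0 tcp [0.5108 0.3799 0.0356] gap 0.0919 F [-0.2  0.9  0.1]
closed t 38.2 tcp [0.511 0.38  0.036] gap 0.0139 F [-0.4 -0.2  0.6]
lift t 39.9 tcp [0.5107 0.3798 0.1893] gap 0.0137 F [-0.4 -0.7 -3.7]
over t 41.7 tcp [ 0.5426 -0.0071  0.1899] gap 0.0136 F [-0.1 -1.  -3.5]
379 [[261, 100], [299, 141], [261, 232], [241, 235], [232, 148], [249, 101]]
0.154 ((589.4325561523438, 27.61175537109375), (159.30699157714844, 352.2436828613281), 69.85189056396484)
0.166 ((587.9762573242188, 27.740951538085938), (157.8116455078125, 348.93731689453125), 69.85189056396484)
0.183 ((585.9130249023438, 27.923965454101562), (155.6931915283203, 344.2532043457031), 69.85189056396484)
```

View pics/st8.png

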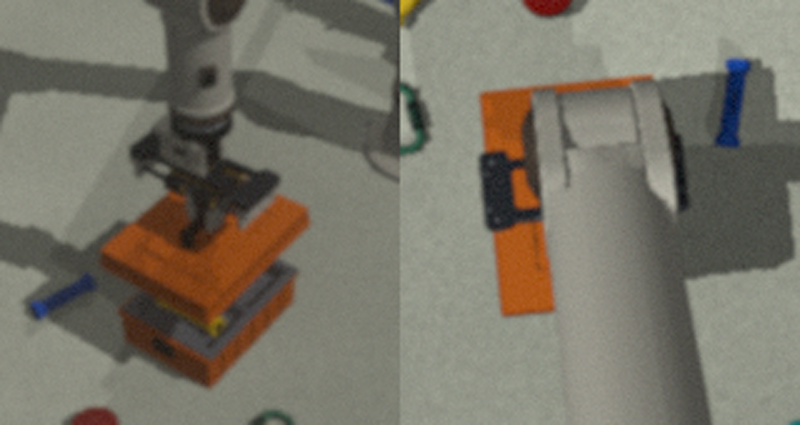

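Run:
```python
from h import *
for z in (.154,.166):
    w=cast('top',[[232.0,147.5],[240.7,235.8]],z)[:,:2]*1000; d=w[0]-w[1]; u=d/np.linalg.norm(d)
    print(z,np.linalg.norm(d),np.degrees(np.arctan2(d[1],d[0])),'c',w.mean(0)+92*np.array([u[1],-u[0]]))
# box bottom-level / rim corner in same picture: nothing else; lid corners in scene
s=cv2.imread('pics/s8.png'); h=cv2.cvtColor(s,cv2.COLOR_BGR2HSV); m=cv2.inRange(h,(3,130,40),(16,255,255)); m[:140]=0; m[200:]=0;m[:,:180]=0;m[:,285:]=0
cv2.imwrite('pics/s8z.png',cv2.resize(s[140:205,180:280],None,fx=8,fy=8,interpolation=cv2.INTER_CUBIC))
```

```text
0.154 231.88650889354133 5.1655257068155835 c [539.21183081 -10.03328316]
0.166 229.70985638655083 5.165525706815583 c [538.30462163 -10.41081342]
```

View pics/s8z.png

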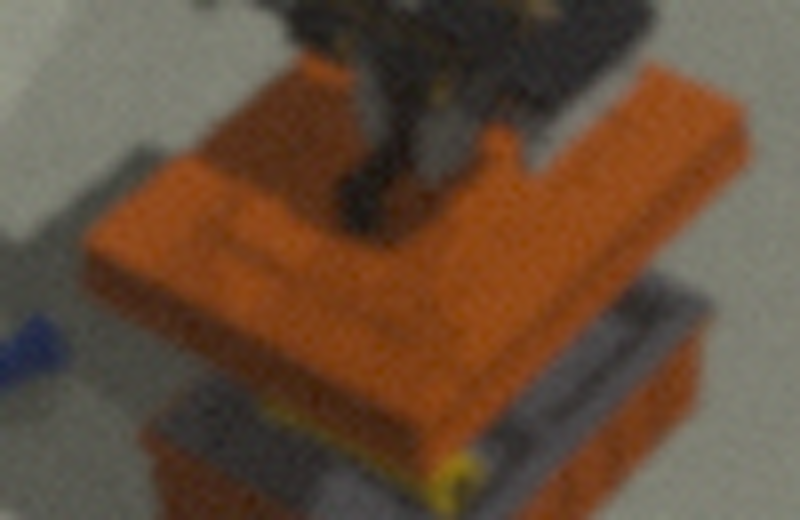

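The lid is level, its yaw is 5.2°, and the camera puts its centre at (539,-10) against the box at (539,-7). I'll shift it +2 mm in y and lower it in steps.

Run:
```python
from h import *
c=np.array([.5425,-.006])
manip.servo_line([*c,.115],vel=.12); st()
for z in (.108,.103,.099,.096,.094,.0925,.0915):
    manip.servo_line([*c,z],vel=.04); st(z)
    if manip.current_force()[2]>8: print('contact');break
snap('scene','s9'); snap('top','t9'); s=cv2.imread('pics/s9.png')
cv2.imwrite('pics/s9z.png',cv2.resize(s[140:230,175:285],None,fx=7,fy=6.6,interpolation=cv2.INTER_CUBIC))
```

```text
t 42.5 tcp [ 0.5431 -0.006   0.1155] gap 0.0135 F [ 0.   0.1 -3.4]
0.108 t 42.9 tcp [ 0.5424 -0.006   0.108 ] gap 0.0134 F [-0.8 -0.1 -2.7]
0.103 t 43.1 tcp [ 0.5422 -0.006   0.1027] gap 0.0135 F [-0.2 -0.7 -3.3]
0.099 t 43.4 tcp [ 0.5422 -0.006   0.0987] gap 0.0137 F [ 0.2  0.4 -3. ]
0.096 t 43.6 tcp [ 0.5423 -0.006   0.0958] gap 0.0131 F [-0.1 -0.1 -2.8]
0.094 t 43.9 tcp [ 0.5424 -0.006   0.0939] gap 0.0133 F [ 0.1  0.1 -2.5]
0.0925 t 44.1 tcp [ 0.5424 -0.006   0.0924] gap 0.0134 F [-0.5  0.5 -3.3]
0.0915 t 44.4 tcp [ 0.5425 -0.006   0.0915] gap 0.0136 F [-0.6 -0.7 -2.3]
```

View pics/s9z.png

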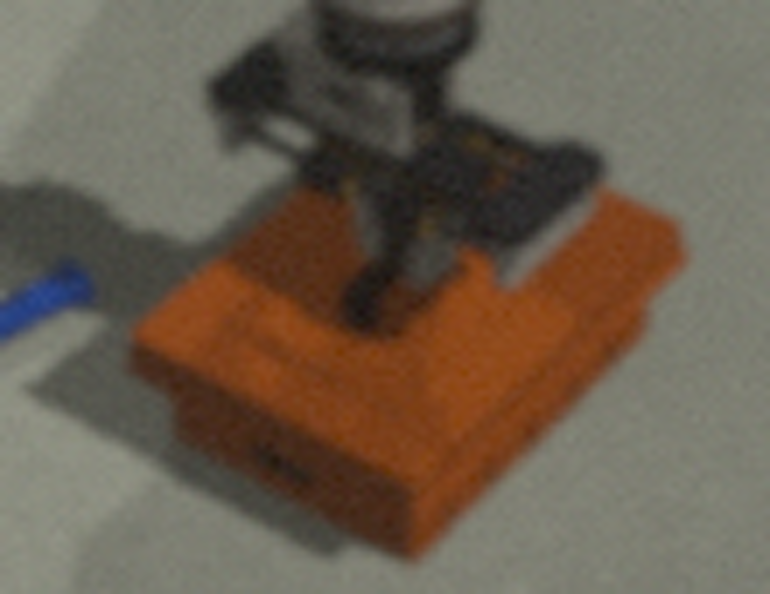

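Run:
```python
from h import *
c=np.array([.5425,-.006])
manip.servo_line([*c,.0908],vel=.02); manip.sleep(.2); st()
effector.open_jaws(); manip.sleep(.3); st('open')
manip.servo_line([*c,.2],vel=.15)
manip.move_pose([.40,.35,.25],down(np.radians(86.5))); manip.sleep(.3); st()
s=snap('scene','s10'); t=snap('top','t10')
cv2.imwrite('pics/st10.png',cv2.resize(np.hstack([s[140:230,180:290],t[145:235,215:325]]),None,fx=3.6,fy=3.6,interpolation=cv2.INTER_CUBIC))
h=cv2.cvtColor(t,cv2.COLOR_BGR2HSV); m=cv2.inRange(h,(3,130,40),(16,255,255)); m[:,:215]=0;m[:,330:]=0
ct=max(cv2.findContours(m,0,1)[0],key=cv2.contourArea)
for z in(.055,.067,.084): print(z,cv2.minAreaRect((cast('top',ct.reshape(-1,2),z)[:,:2]*1000).astype(np.float32)))
def bl(im):
    hh=cv2.cvtColor(im,cv2.COLOR_BGR2HSV); m=cv2.inRange(hh,(105,120,60),(125,255,255))[130:175,320:350]; g=cv2.inRange(hh,(60,60,30),(95,255,255))[130:180,180:220]
    return [np.argwhere(x).mean(0).round(2) for x in(m,g)]
print(bl(cv2.imread('pics/top0.png')),bl(t))
```

```text
t 44.9 tcp [ 0.5425 -0.006   0.0908] gap 0.0132 F [-0.4 -0.5 -2.6]
open t 46.5 tcp [ 0.5425 -0.006   0.0908] gap 0.0914 F [-0.1  0.1 -0.2]
 t 49.2 tcp [0.4005 0.3493 0.2499] gap 0.0918 F [-0.3  0.5 -0.6]
0.055 ((540.0423583984375, -6.2577667236328125), (234.03977966308594, 184.56455993652344), 4.611647605895996)
0.067 ((539.1209716796875, -5.8427886962890625), (232.00086975097656, 182.95664978027344), 4.611649036407471)
0.084 ((537.815673828125, -5.254936218261719), (229.11236572265625, 180.67874145507812), 4.611649990081787)
[array([20.41, 12.85]), array([27.69, 19.22])] [array([20.43, 12.86]), array([28.04, 19.09])]
```

View pics/st10.png

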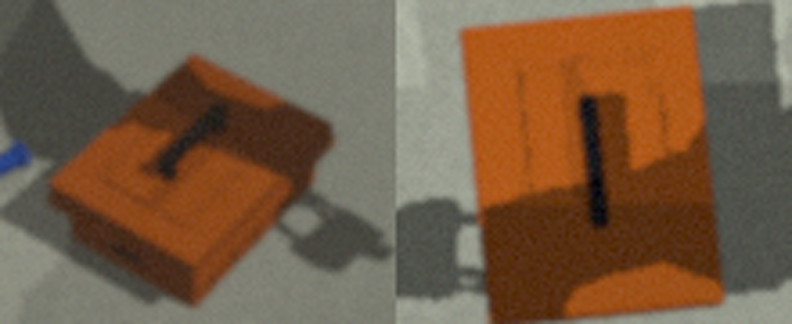

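View pics/s10.png

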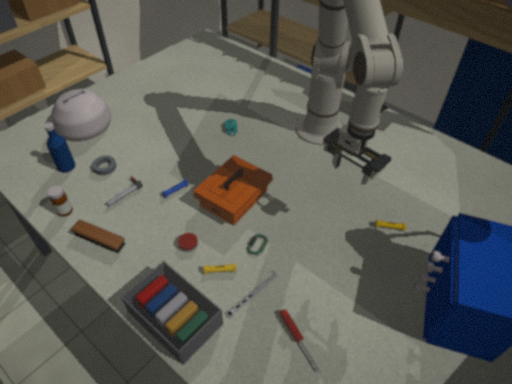

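The lid sits centred: its centre is (539.5,-6) against the box at (539.2,-6.7), and its yaw is 4.6° against 5.1°. It reached seated height with no resistance, and the blue sleeve and carabiner have not moved. Handing in.

```bash
python3 -c "
from bench import manip
manip.sleep(.5); print(manip.current_clock()); manip.hand_in()"
```

```text
49.7583
the job is handed in; nothing more can be done
```

The gear box is packed in the order you gave, and I handed the job in at 49.8 s. `hand_in()` gives no verdict, so what follows are my own last checks.

- **Pulley:** it lies flat near the box centre, seen in both views before the tray went in.
- **Tray:** its rim rests all round, but it sits about 3–4 mm off centre (towards -x, +y). That is at the edge of its 4 mm play and inside the 8 mm limit, so I left it. One colour-mask fit put it nearly 5 mm off on each axis, but shadow had widened that fit.
- **Yellow sleeve:** I took the one nearest the base (0.495 m, against 0.57 m and 0.81 m for the others). I dropped it about 30 mm into the +x half because the open fingers are wider than half a tray. It landed flat along the tray's y.
- **Lid:** the camera puts its centre within about 1 mm of the box's and its yaw within about 0.5°. I lowered it to seated height (55 mm) with no resistance and released it there. I did not press it afterwards to confirm the depth.
- **Left alone:** in the last top view the blue sleeve and carabiner had shifted by less than half a pixel, which is about 1 mm.

The camera and the tool disagreed by about 3.5 mm in x, more than the stated 2 mm calibration. I corrected for this when picking and placing the lid.

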